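# Turn a glued-up tile over with a lifter

## Robot

A 6-joint arm with a two-finger parallel gripper is mounted at the origin on the work surface. World frame = base frame: x ahead of the robot, y to its left, z up, the work surface at z = 0. Lengths are in m, angles in degrees, forces in N, time in s.
With the tool pointing down it reaches from about 0.35 to 0.875 m from the base axis. Payload 4.2 kg.
Tool frame: the origin (TCP) lies on the centre line of the jaws, within the pads' length; the fingertips stand 22 mm ahead of it and the grasp point (between the pads) lies 3 mm ahead of it (r.tcp_to_tips is the distance from the TCP to the fingertips, in m); z points along the fingers, y is the line along which they close (so a half turn about z gives the same grasp; the last joint's range is limited). The gripper opens to 87 mm and grips with 3 to 60 N. Pads are 19 mm wide; open, the fingers measure 117 mm over their backs; the gripper's body (75 mm by 190 mm) begins 51 mm behind the grasp point.
Start: joints at [-51.704, 22.042, 0.453, 0, -68.411, -14.817], TCP at [0.249, -0.573, 0.245] pointing down, gripper open.
Joint ranges: [-179.83, 179.83], [-69.29, 118.12], [-61.27, 80.66], [-181.25, 117.63], [-171.15, -9.14], [-177.46, 177.46]. Speed limits (degrees/s): [159.86, 159.86, 180, 180, 180, 180].

## Interface

Orientations are given as a 3x3 rotation matrix whose columns are the frame's x, y, z axes.
In Python, from station import r gives the robot as it stands.
- The arm moves only by the tool apply_moves, never from a script. Its argument "plan" is a list of rows, each an object with "grip": the opening, from 0 (shut) to 1 (fully open); "offset": the shift along the tool's x, y, z in cm, a list of three; "spin": the turn about the tool's z in rad. A call has 1 to 5 rows; each row is the pose to reach, as a shift and turn from the pose commanded when the call began, along the tool's axes at that moment; what a row does not reach only later rows make up. A row lasts 1/10 s, in which the tool goes at most 50 mm and 8.59 degrees, less where a joint would pass 70% of its speed; a pose out of reach is approached as far as the arm can. A call with a gripper value outside its range is refused whole. The fingers move at their own pace and stop on an object; the grip force is fixed at half the most. Time passes only in rows, so rows that repeat a pose let the fingers close. It gives the time, the measured TCP pose, the force, the opening and the grip force at its end, in the units of the state.
- r.sense(): the state, without advancing time (a new reading comes with each control period).
- r.capture(name): name is "side" or "top" or "wrist"; returns a dict with "img" (384x512x3 uint8, blue, green, red), "depth" (384x512 float32, m along the optical axis (not along the pixel's ray), 0 where there is no reading), "mtx" (3x3 intrinsics, pixels), "dist_coeffs" ([k1, k2, p1, p2, k3] as OpenCV has them; the pictures are not rectified), "R" (3x3) and "t" (3): a world point X has camera coordinates R X + t. Camera axes: x right, y down, z forward; pixel columns grow to the right and rows downward; lengths in m; the calibration is good to about 2 mm. A picture is of the moment at which its call begins.
- r.finish_job(): hands the job in; it is judged then, once.
The state is a dict: "time_s": time; "joints": joint angles; "joint_velocities": joint speeds; "effort": joint torques, N m; "tcp_pos": TCP position; "ee_rot": TCP orientation; "wrist_force": force on the tool from outside, world axes, zero at the start; "moment": the same for the moment, N m; "gripper_width": opening from 0.0 (shut) to 1.0 (fully open); "gripper_force": force on a finger pad.
Only numpy, scipy, OpenCV 4.12 (cv2) and the standard library are available. Lean on these libraries where they do the work, as an engineer would, in place of code of your own. Each camera call takes 0.05 s, during which the arm holds its last target. There are 200 camera calls.

## Task

Pick up the lifter, slide its blade under the near edge of the pale-topped wooden tile and tip the tile up and over the step of its jig, so that it ends lying flat on the cork bed with its dark side up; its edges are tacky with glue, so the gripper must not touch it, and it must be tipped over, not tossed or carried high. Then stand the lifter back on its green mat, blade flat, lengthwise and wholly on the mat, and let go. Leave the striped blank, the glue jar and the chisel where they are.

Things in the scene. Friction and masses are not known exactly. Their poses are not given: they have to be found in the camera images.
- jig: Fixed turning jig, 162 x 130 mm (x -62 to 100, y -65 to 65). Origin on the bench under the step line; x points away from the robot across the step, z up. Near side (x -62 to 0): grey base plate, top at z 10, with two red battens along x, tops at z 20, on which the tile lies. Far side: cork bed, top at z 24.
- jig_channel (a point): Middle of the mouth of the channel between the two battens, on the base plate (jig x -62, y 0, z 10). The channel is 44 mm wide (y -22 to 22), 10 mm high below the tile, 62 mm long and open towards -x; the blade goes in here. Each batten is 12 mm wide.
- jig_step (a point): Middle of the top edge of the step (jig x 0, y 0, z 24), which rises 4 mm above the batten tops.
- jig_bed (a point): Centre of the cork bed's top (jig x 47, y 0, z 24). The bed is 94 x 130 mm and ends at a low fence, x 94 to 100, top at z 30.
- tile: Loose wooden tile, 68 x 76 x 8 mm (x, y, z), 35 g; +z face pale, -z face dark. Origin: centre of the dark face. Starts pale side up across the battens, far edge 1 to 7 mm short of the step, near edge overhanging the jig's front, square to the jig. Lifted at its near edge it pivots on its far edge against the step; past upright it falls over on to the bed by itself.
- tile_center (a point): Centre of the tile, 4 mm from either face.
- lifter: Loose hand lifter, 0.17 kg, standing on the mat. Steel blade 150 x 30 x 2.5 mm (x, y, z); origin at the centre of its underside, x towards the free tip, z up. Above its rear, on two thin posts (x 0 to 8 and -68 to -60), a wooden grip bar 90 long (x -75 to 15), 20 wide (y), 22 high (z 42 to 64). Ahead of the front post 67 mm of bare blade.
- lifter_grip (a point): Centre of the lifter's grip bar: x -30, z 53 mm in the lifter's frame.
- lifter_tip (a point): Middle of the underside of the blade's tip edge: x 75, z 0 mm in the lifter's frame.
- mat: Fixed flat green mat, 190 x 100 x 6 mm (x, y, z), where the lifter stands at the start and must return; origin at the centre of its underside.
- blank: Bystander: loose block of glued wood stripes, 75 x 50 x 50 mm (x, y, z); origin at the centre of its underside.
- gluepot: Bystander: closed glue jar with a yellow cap, 56 mm across and 100 high; origin at the centre of its underside.
- chisel: Bystander: chisel lying on the bench, 210 mm long along x (handle x -110 to -10, 26 thick; blade x -10 to 100); origin on the bench under it.
There are look-alikes about, which are no part of the job. What is shaped like the lifter but blue or red is not meant.

How it is judged (in metres and radians):
On the way, in this order (a step that is already met when the one before it is completed fails the run):
1. the lifter holds the tile up tilted, between about 30 and 80 degrees (contact force between lifter and tile above 0.02 N and angle between tile's own z axis and vertical between 0.5 and 1.4 rad), for 0.05 s.
2. the tile lies flat on the cork bed, dark side up (x of tile_center in the frame of jig between 0.015 and 0.07 m and y of tile_center in the frame of jig between -0.032 and 0.032 m and z of tile_center in the frame of jig between 0.025 and 0.031 m and angle between tile's own z axis and vertical above 3.06 rad), for 0.2 s.
At the end, for the whole second after the job is handed in: Tile flat (0.08 rad), dark side up on the cork bed, centre 15 to 70 mm beyond the step, within 32 mm of the jig's middle line; lifter standing blade flat on the mat, origin within 24 mm lengthwise and 38 mm crosswise of the mat's centre, within 0.5 rad of its length; both at rest (all of step 2 and x of lifter in the frame of mat between -0.024 and 0.024 m and y of lifter in the frame of mat between -0.038 and 0.038 m and z of lifter in the frame of mat between 0.003 and 0.009 m and angle between lifter's own z axis and vertical below 0.08 rad and angle between the x axis of lifter and the x axis of mat, either way round below 0.5 rad and linear speed of each of tile, lifter below 0.02 m/s and angular speed of each of tile, lifter below 0.2 rad/s); the robot touches nothing.
It fails at once if the robot itself touches the tile (contact force between any of the fingers, the arm and tile above 0.2 N).
It fails at once if the tile is tossed or carried high (its centre more than 110 mm over the bench, or faster than 1.5 m/s) (height (world z) of tile_center above 0.11 m or linear speed of tile above 1.5 m/s).
It fails at once if the striped blank, glue jar or chisel is moved more than 20 mm or tipped (distance of any of blank, gluepot, chisel from where it was at the start of the episode above 0.02 m or angle between any of blank, gluepot, chisel's own z axis and vertical above 0.3 rad).
It also fails if it takes over 48 s, if anything falls off the work surface, if the arm or the gripper's body presses on something with over 40 N, if the wrist force passes 120 N, or if a joint passes its speed limit or range.

## Working session

There is one attempt and no reset: what is moved stays moved. The work goes in short steps, Python scripts to look and compute and a tool call to move; the robot and the scene stay as the last step left them, time stands still between calls to the robot, and variables do not carry over. Pictures are saved under pics/ and viewed, at most 10 in all, crops included, and the job is handed in when it is done.

Besides the shell and the picture viewer there is one more tool, called after ">>>" as name(argument=value, ...), one argument or row to a line, values as JSON. apply_moves: Moves the arm, as the interface text tells. Its arguments: {"type":"object","properties":{"plan":{"type":"array"}},"required":["plan"]}

```bash
ls; mkdir -p pics; python3 - <<'E'
from station import r
import cv2,numpy as np,pickle
s=r.sense();print(s['tcp_pos'],s['ee_rot'],s['time_s'],s['gripper_width'],r.tcp_to_tips)
for n in ('top','side'):
    c=r.capture(n);pickle.dump(c,open(n+'.pkl','wb'));cv2.imwrite(f'pics/{n}0.png',c['img'])
    print(n,-c['R'].T@c['t'],c['dist_coeffs'])
E
```

```text
pics
[ 0.24880785 -0.57273383  0.24344445] [[-9.17255175e-01 -3.98298838e-01 -9.89217155e-04]
 [-3.98300051e-01  9.17253015e-01  1.99415101e-03]
 [ 1.13094387e-04  2.22315058e-03 -9.99997522e-01]] 0.0 1.0031685294371755 0.022
top [0.36100756 0.00789301 1.19435296] [-0.02976643  0.          0.          0.          0.        ]
side [0.3759614  0.93360991 0.66458627] [-0.0633281  0.         0.         0.         0.       ]
```

View pics/top0.png

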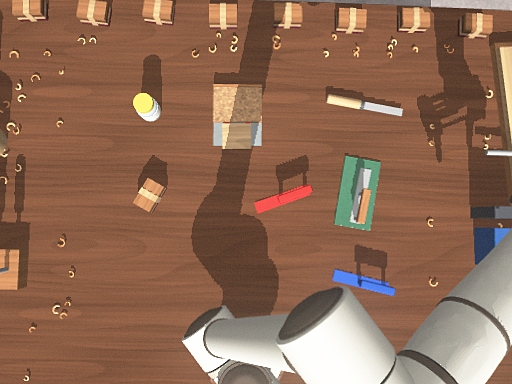

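View pics/side0.png

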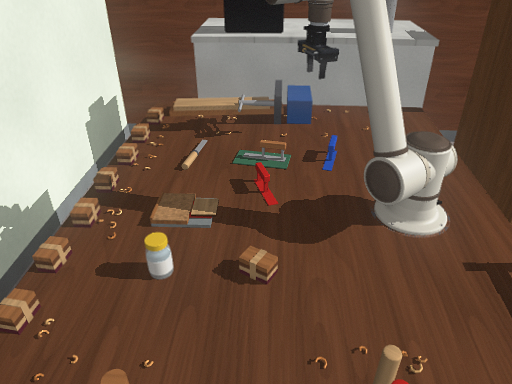

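The top view shows these candidates:
- Lifter on the green mat, about (362,195), with a grey blade and wooden bar. Its tip points up the picture.
- Red look-alike at (284,198) and blue look-alike at (363,283). Neither is meant.
- Jig at (237,116), with cork above and the tile and grey plate below, around (240,135).
- Jar (147,106), blank (150,195) and chisel (365,104).

I choose the one on the mat. Next I take a close crop and measure.

```bash
cat > h.py <<'E'
import cv2,numpy as np,pickle
def ray(c,px,z):
    """pixels -> world points on plane of height z"""
    p=cv2.undistortPoints(np.float64(px).reshape(-1,1,2),c['mtx'],np.array(c['dist_coeffs'],float)).reshape(-1,2)
    d=np.c_[p,np.ones(len(p))]@c['R']; o=-c['R'].T@c['t']
    return o+d*((z-o[2])/d[:,2])[:,None]
def proj(c,X):
    return cv2.projectPoints(np.float64(X).reshape(-1,1,3),cv2.Rodrigues(c['R'])[0],np.float64(c['t']),c['mtx'],np.array(c['dist_coeffs'],float))[0].reshape(-1,2)
def cloud(c):
    h,w=c['depth'].shape
    uv=np.stack(np.meshgrid(np.arange(w),np.arange(h)),-1).reshape(-1,2).astype(float)
    p=cv2.undistortPoints(uv.reshape(-1,1,2),c['mtx'],np.array(c['dist_coeffs'],float)).reshape(-1,2)
    X=(np.c_[p,np.ones(len(p))]*c['depth'].reshape(-1,1)-c['t'])@c['R']
    return X.reshape(h,w,3)
def rect(c,mask,z):
    """rectangle of largest blob, mapped to the plane: centre, sizes, angle of long side (deg)"""
    n,l,s,_=cv2.connectedComponentsWithStats(mask.astype(np.uint8))
    k=1+np.argmax(s[1:,4]); v,u=np.nonzero(l==k)
    P=ray(c,np.c_[u,v],z)[:,:2]
    (cx,cy),(a,b),t=cv2.minAreaRect((P*1000).astype(np.float32))
    if a<b:a,b,t=b,a,t+90
    return cx,cy,a,b,(t+90)%180-90,len(u)
E
python3 - <<'E'
from h import *
c=pickle.load(open('top.pkl','rb'));im=c['img'];X=cloud(c);hsv=cv2.cvtColor(im,cv2.COLOR_BGR2HSV)
H,S,V=[hsv[...,i].astype(int) for i in range(3)]
uu,vv=np.meshgrid(np.arange(512),np.arange(384))
g=(H>60)&(H<95)&(S>80)
box=(uu>325)&(uu<390)&(vv>145)&(vv<240)
hull=np.zeros(im.shape[:2],np.uint8);v,u=np.nonzero(g&box);cv2.fillConvexPoly(hull,cv2.convexHull(np.c_[u,v].astype(np.int32)),1)
print('mat',np.round(rect(c,hull,.006),1))
bar=box&(X[...,2]>.05)&(X[...,2]<.09);print('bar',np.round(rect(c,bar,.070),1),np.median(X[...,2][bar]))
bl=(hull>0)&(S<60)&(X[...,2]<.03);print('blade',np.round(rect(c,bl,.0085),1))
# jig
jb=(uu>200)&(uu<275)&(vv>70)&(vv<160)
j=jb&(X[...,2]>.006);print('jig',np.round(rect(c,j,.022),1))
print(np.round(X[80:156:3,[222,240,254],2]*1000).astype(int).T)
a=cv2.resize(im[75:160,200:275],(528,598),interpolation=cv2.INTER_CUBIC)[:590]
cv2.imwrite('pics/crop1.png',np.hstack([cv2.resize(im[75:160,200:280],(400,425),interpolation=3),cv2.resize(im[150:235,325:400],(375,425),interpolation=3)]))
s=r_=None
print(np.round(X[[150,150],[200,280]],3))
E
```

```text
mat [ 436.5 -295.5  190.1  100.1   -9.1 2565. ]
bar [ 399.2 -295.8   90.4   23.3  -11.3  322. ] 0.06981033571209334
blade [ 429.7 -302.8  152.5   32.8  -11.5  486. ]
jig [6.344e+02 3.210e+01 1.796e+02 1.311e+02 1.700e+00 3.053e+03]
[[-3 -1 26 21 23 24 23 25 25 21 21 20 22 24  8  7  7  8  9  8 10  3 -3 -4
   0  2]
 [ 1 -1 31 24 23 26 23 22 20 26 24 23 22 22 12 29 26 29 27 27 27 24 27 -1
   0  5]
 [ 0 -5 30 24 25 22 22 24 26 22 24 21 25 24 14 12  9 11 10 10 16 10  1  4
  -4 -1]]
[[ 0.542  0.131  0.003]
 [ 0.548 -0.085 -0.   ]]
```

View pics/crop1.png

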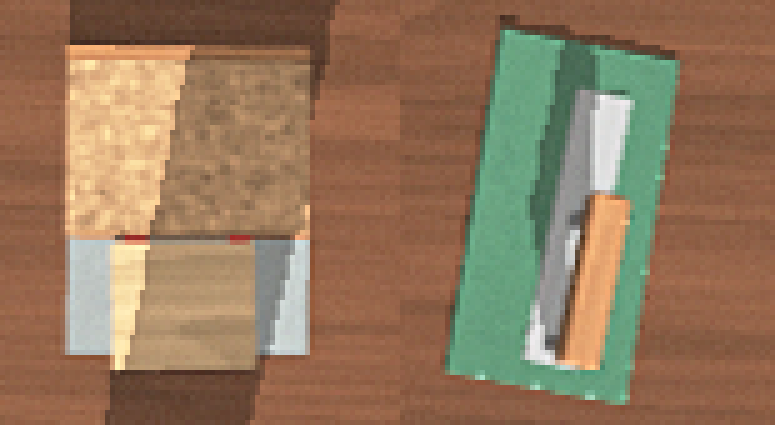

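The crop shows the tile (110–257, 243–370 in the crop) across the red battens, with the cork beyond it. It also shows the lifter with wooden bar and steel blade on the green mat, tip up, so the choice is confirmed. Next I measure the jig and work out the first reach.

```bash
cat >> h.py <<'E'
def goto(s,p,yaw):
    """shift (cm, tool axes) and spin (rad) from the present pose to TCP p with tool x-axis along yaw (deg)"""
    R=np.array(s['ee_rot']);d=R.T@(np.array(p)-s['tcp_pos'])*100
    y0=np.degrees(np.arctan2(R[1,0],R[0,0]));w=(yaw-y0+180)%360-180
    return np.round(d,2),round(float(-np.radians(w)),3)
E
python3 - <<'E'
from h import *
from station import r
c=pickle.load(open('top.pkl','rb'));im=c['img'];hsv=cv2.cvtColor(im,cv2.COLOR_BGR2HSV).astype(int);X=cloud(c)
# gradient edges, subpixel: peak of mean-abs gradient along strips
g=cv2.GaussianBlur(im,(3,3),0).astype(float)
gx=np.abs(g[:,2:]-g[:,:-2]).sum(2);gy=np.abs(g[2:]-g[:-2]).sum(2)
def pk(a,o):
    k=int(np.argmax(a));s=slice(max(k-2,0),k+3);return o+1+np.average(np.arange(len(a))[s],weights=a[s])
def vline(u0,u1,v0,v1): return pk(gx[v0:v1,u0:u1].mean(0),u0)
def hline(v0,v1,u0,u1): return pk(gy[v0:v1,u0:u1].mean(1),v0)
for nm,z,f in [('corkL',.024,[(vline(209,217,a,a+14),a+6.5) for a in(88,104)]),('corkR',.024,[(vline(258,266,a,a+14),a+6.5) for a in(88,104)]),
 ('plateL',.010,[(vline(209,217,126,144),134.5)]),('plateR',.010,[(vline(258,266,126,144),134.5)]),
 ('plateNear',.010,[(217,hline(143,149,214,220)),(257,hline(143,149,254,260))]),
 ('step',.024,[(217,hline(119,126,214,220)),(257,hline(119,126,254,261))]),
 ('tileNear',.028,[(236,hline(145,153,226,248))]),('tileFar',.028,[(240,hline(121,127,231,245))]),
 ('tileL',.028,[(vline(218,226,128,145),136)]),('tileR',.028,[(vline(248,255,128,145),136)]),
 ('fenceFar',.03,[(222,hline(80,87,216,230)),(253,hline(80,87,240,260))])]:
    print(nm,np.round(f,1).tolist(),np.round(ray(c,f,z)[:,:2]*1000,1).tolist())
red=((hsv[...,0]<8)|(hsv[...,0]>172))&(hsv[...,1]>170)&(np.arange(384)[:,None]>180);red[:,330:]=0;red[:,:240]=0
v,u=np.nonzero(red);P=X[v,u];print('red',P.min(0).round(3),P.max(0).round(3),rect(c,red,.003))
s=r.sense();print(goto(s,[.3992,-.2958,.16],168.6),goto(s,[.3992,-.2958,.062],168.6))
E
```

```text
corkL [[212.9, 94.5], [212.7, 110.5]] [[690.1, 99.3], [646.5, 98.6]]
corkR [[261.2, 94.5], [261.4, 110.5]] [[693.8, -30.2], [650.0, -31.5]]
plateL [[212.9, 134.5]] [[584.2, 97.4]]
plateR [[261.0, 134.5]] [[587.5, -32.4]]
plateNear [[217.0, 145.3], [257.0, 145.4]] [[555.0, 85.5], [557.5, -22.1]]
step [[217.0, 122.2], [257.0, 122.6]] [[615.1, 86.3], [616.8, -20.4]]
tileNear [[236.0, 148.2]] [[545.5, 33.9]]
tileFar [[240.0, 123.1]] [[613.2, 24.9]]
tileL [[225.5, 136.0]] [[577.6, 62.6]]
tileR [[254.3, 136.0]] [[579.6, -13.9]]
fenceFar [[222.0, 83.8], [253.0, 83.9]] [[718.2, 75.5], [720.5, -7.4]]
red [ 0.361 -0.166 -0.005] [0.454 0.008 1.194] (418.2875671386719, -95.9970474243164, 159.2684783935547, 30.55644416809082, -69.20332908630371, 534)
(array([-24.83,  19.4 ,   8.39]), 0.609) (array([-24.83,  19.38,  18.19]), 0.609)
```

The jig's yaw is about 1.2°, its step sits near x 617.5 mm on midline y ≈ 33, and the tile's near edge is at x ≈ 545.5. Now the reach over the grip bar.

>>> apply_moves(
  plan=[
    {"grip": 1,"offset": [-4,3.1,1.3],"spin": 0.1},
    {"grip": 1,"offset": [-8,6.2,2.7],"spin": 0.2},
    {"grip": 1,"offset": [-12,9.3,4],"spin": 0.3},
    {"grip": 1,"offset": [-16,12.4,5.3],"spin": 0.4},
    {"grip": 1,"offset": [-20,15.5,6.7],"spin": 0.5},
  ],
)

```text
time_s: 0.6
tcp_pos: [0.3656, -0.3595, 0.1801]
ee_rot: [[-0.996, 0.095, -0.0], [0.095, 0.996, 0.0], [0.0, 0.0, -1.0]]
wrist_force: [1.8, -1.0, 0.0]
gripper_width: 1.001
gripper_force: 0.0
```

>>> apply_moves(
  plan=[
    {"grip": 1,"offset": [-4,2,1],"spin": 0.1},
    {"grip": 1,"offset": [-4.5,2.4,1.7],"spin": 0.109},
    {"grip": 1,"offset": [-4.5,2.4,1.7],"spin": 0.109},
    {"grip": 1,"offset": [-4.5,2.4,1.7],"spin": 0.109},
  ],
)

```text
time_s: 1.0
tcp_pos: [0.4116, -0.3416, 0.1634]
ee_rot: [[-0.98, 0.198, -0.001], [0.198, 0.98, 0.0], [0.001, 0.0, -1.0]]
wrist_force: [0.8, -0.3, 0.0]
gripper_width: 1.0
gripper_force: 0.0
```

```bash
python3 - <<'E'
from h import *
from station import r
s=r.sense();print(s['time_s'],s['tcp_pos'],s['joints'],goto(s,[.3992,-.2958,.062],168.6),s['ee_rot'])
c=r.capture('wrist');cv2.imwrite('pics/w1.png',c['img'])
E
```

```text
1.0 [ 0.41159281 -0.34163933  0.16337277] [-2.23124975e+01  1.77039358e+01 -1.87982975e+01 -1.18774747e-03
 -5.35700022e+01 -7.90826465e+01] (array([ 2.11,  4.25, 10.14]), 0.0) [[-9.80284772e-01  1.97586486e-01 -1.16001817e-03]
 [ 1.97586033e-01  9.80285426e-01  4.94082712e-04]
 [ 1.23477297e-03  2.55138370e-04 -9.99999205e-01]]
```

View pics/w1.png

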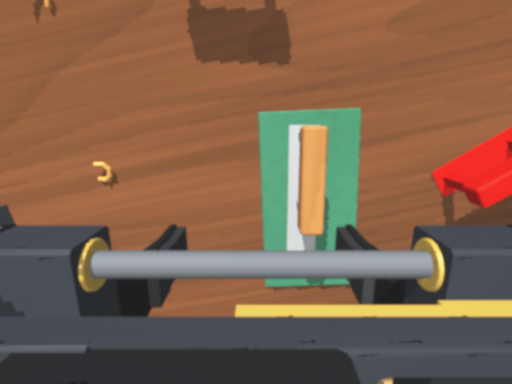

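The wrist view shows the lifter bar at (313,180), square with the tool, and the red look-alike at (480,170). The tool still has to shift (2.1, 4.2) cm. I check the bar position from this view first.

```bash
python3 - <<'E'
from h import *
from station import r
s=r.sense();c=r.capture('wrist');hsv=cv2.cvtColor(c['img'],cv2.COLOR_BGR2HSV).astype(int)
m=(hsv[...,0]>8)&(hsv[...,0]<20)&(hsv[...,1]>120)&(hsv[...,2]>190);m[:,:270]=0;m[:,350:]=0;m[250:]=0
q=rect(c,m,.070);print(q)
m2=(hsv[...,0]>60)&(hsv[...,0]<95)&(hsv[...,1]>80);print(rect(c,m2,.006))
print(goto(s,[.3992,-.2958,.062],168.6),goto(s,[q[0]/1000,q[1]/1000,.062],168.6))
E
```

```text
(399.0279235839844, -295.7671813964844, 88.02120971679688, 19.328861236572266, -10.220970153808594, 2474)
(415.9384765625, -291.14947509765625, 146.69119262695312, 98.28324890136719, -9.155380249023438, 8001)
(array([ 2.11,  4.29, 10.17]), -0.001) (array([ 2.13,  4.29, 10.17]), -0.001)
```

>>> apply_moves(
  plan=[
    {"grip": 1,"offset": [2.1,4.3,0],"spin": -0.014},
    {"grip": 1,"offset": [2.1,4.3,2],"spin": -0.014},
    {"grip": 1,"offset": [2.1,4.3,5],"spin": -0.014},
    {"grip": 1,"offset": [2.1,4.3,8],"spin": -0.014},
    {"grip": 1,"offset": [2.1,4.3,10.2],"spin": -0.014},
  ],
)

```text
time_s: 1.6
tcp_pos: [0.399, -0.2958, 0.0608]
ee_rot: [[-0.983, 0.186, -0.0], [0.186, 0.983, 0.0], [0.0, 0.0, -1.0]]
wrist_force: [-0.5, -0.6, -0.2]
gripper_width: 1.001
gripper_force: 0.0
```

>>> apply_moves(
  plan=[
    {"grip": 0,"offset": [0,0,0],"spin": 0},
    {"grip": 0,"offset": [0,0,0],"spin": 0},
    {"grip": 0,"offset": [0,0,0],"spin": 0},
    {"grip": 0,"offset": [0,0,0],"spin": 0},
    {"grip": 0,"offset": [0,0,0],"spin": 0},
  ],
)

```text
time_s: 2.1
tcp_pos: [0.4007, -0.2954, 0.0627]
ee_rot: [[-0.983, 0.184, 0.002], [0.184, 0.983, -0.001], [-0.002, -0.0, -1.0]]
wrist_force: [0.2, -0.2, -0.3]
gripper_width: 0.631
gripper_force: 0.0
```

>>> apply_moves(
  plan=[
    {"grip": 0,"offset": [0,0,0],"spin": 0},
    {"grip": 0,"offset": [0,0,0],"spin": 0},
    {"grip": 0,"offset": [0,0,-1],"spin": 0},
    {"grip": 0,"offset": [0,0,-4],"spin": 0},
    {"grip": 0,"offset": [0,0,-8],"spin": 0},
  ],
)

```text
time_s: 2.6
tcp_pos: [0.399, -0.2947, 0.1417]
ee_rot: [[-0.983, 0.184, -0.004], [0.184, 0.983, 0.002], [0.004, 0.001, -1.0]]
wrist_force: [-0.3, -1.1, 0.8]
gripper_width: 0.174
gripper_force: 0.0
```

```bash
python3 - <<'E'
from h import *
from station import r
s=r.sense();print(s['time_s'],s['tcp_pos'],s['gripper_width'],s['gripper_force'])
# jig frame -> world; lifter yaw 1.2; tip at jig (x,y), underside z; TCP = tip -105mm along x, +56 z
y=np.radians(1.2);A=np.array([[np.cos(y),-np.sin(y)],[np.sin(y),np.cos(y)]])
for x,z in((-140,80),(-140,13)):
    p=A@[x-105,-3]+[617.5,33];print(p,goto(s,[p[0]/1e3,p[1]/1e3,(z+56)/1e3],180+1.2))
E
```

```text
2.6 [ 0.39899801 -0.29466821  0.1416531 ] 0.1743692736272196 0.0
[372.61655981  24.86976508] (array([ 8.48, 30.92,  0.63]), -0.206)
[372.61655981  24.86976508] (array([ 8.45, 30.92,  7.33]), -0.206)
```

The fingers are slow and had not closed before the lift, so the grip missed. I reopen and check the lifter.

>>> apply_moves(
  plan=[
    {"grip": 1,"offset": [2,0,-2],"spin": 0},
    {"grip": 1,"offset": [2,0,-2],"spin": 0},
    {"grip": 1,"offset": [2,0,-2],"spin": 0},
    {"grip": 1,"offset": [2,0,-2],"spin": 0},
    {"grip": 1,"offset": [2,0,-2],"spin": 0},
  ],
)

```text
time_s: 3.1
tcp_pos: [0.3804, -0.2913, 0.1606]
ee_rot: [[-0.983, 0.184, -0.002], [0.184, 0.983, 0.001], [0.002, 0.0, -1.0]]
wrist_force: [0.2, 0.5, -0.7]
gripper_width: 0.538
gripper_force: 0.0
```

>>> apply_moves(
  plan=[
    {"grip": 1,"offset": [0,0,0],"spin": 0},
    {"grip": 1,"offset": [0,0,0],"spin": 0},
    {"grip": 1,"offset": [0,0,0],"spin": 0},
    {"grip": 1,"offset": [0,0,0],"spin": 0},
    {"grip": 1,"offset": [0,0,0],"spin": 0},
  ],
)

```text
time_s: 3.6
tcp_pos: [0.3805, -0.2915, 0.1616]
ee_rot: [[-0.983, 0.184, -0.0], [0.184, 0.983, 0.0], [0.0, 0.0, -1.0]]
wrist_force: [0.1, 0.1, -0.2]
gripper_width: 0.967
gripper_force: 0.0
```

```bash
python3 - <<'E'
from h import *
from station import r
s=r.sense();c=r.capture('wrist');cv2.imwrite('pics/w2.png',c['img']);hsv=cv2.cvtColor(c['img'],cv2.COLOR_BGR2HSV).astype(int)
m=(hsv[...,0]>8)&(hsv[...,0]<20)&(hsv[...,1]>120)&(hsv[...,2]>190);m[:,:150]=0;m[:,350:]=0;m[250:]=0
q=rect(c,m,.070);print(q,s['gripper_width'],s['tcp_pos'])
m2=(hsv[...,0]>60)&(hsv[...,0]<95)&(hsv[...,1]>80);print(rect(c,m2,.006))
print(goto(s,[.3992,-.2958,.061],169.4),goto(s,[q[0]/1000,q[1]/1000,.061],180+q[4]))
E
```

```text
(384.5615234375, -292.8775939941406, 63.77912902832031, 17.83376121520996, -10.726654052734375, 1617) 0.9666545319235472 [ 0.38052755 -0.2914839   0.16158776]
(395.2644348144531, -287.861328125, 105.6985855102539, 98.24432373046875, -9.304740905761719, 6548)
(array([-1.92, -0.08, 10.06]), -0.0) (array([-0.42, -0.06, 10.06]), 0.002)
```

View pics/w2.png

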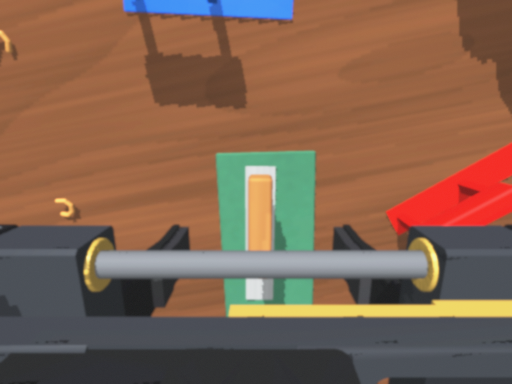

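The lifter is untouched: its bar is at (260,215), centred between the fingers and still aligned. I grasp again and this time wait for the pads to close.

>>> apply_moves(
  plan=[
    {"grip": 1,"offset": [-1.9,-0.1,3],"spin": 0},
    {"grip": 1,"offset": [-1.9,-0.1,6],"spin": 0},
    {"grip": 1,"offset": [-1.9,-0.1,9],"spin": 0},
    {"grip": 1,"offset": [-1.9,-0.1,10.05],"spin": 0},
    {"grip": 0,"offset": [-1.9,-0.1,10.05],"spin": 0},
  ],
)

```text
time_s: 4.15
tcp_pos: [0.3981, -0.2957, 0.06]
ee_rot: [[-0.983, 0.184, -0.003], [0.184, 0.983, 0.001], [0.004, 0.0, -1.0]]
wrist_force: [-0.6, -1.5, 0.7]
gripper_width: 0.966
gripper_force: 0.0
```

>>> apply_moves(
  plan=[
    {"grip": 0,"offset": [0,0,0],"spin": 0},
    {"grip": 0,"offset": [0,0,0],"spin": 0},
    {"grip": 0,"offset": [0,0,0],"spin": 0},
    {"grip": 0,"offset": [0,0,0],"spin": 0},
    {"grip": 0,"offset": [0,0,0],"spin": 0},
  ],
)

```text
time_s: 4.65
tcp_pos: [0.3992, -0.296, 0.0617]
ee_rot: [[-0.983, 0.184, 0.001], [0.184, 0.983, -0.0], [-0.001, -0.0, -1.0]]
wrist_force: [-0.1, 0.7, 0.5]
gripper_width: 0.538
gripper_force: 0.0
```

>>> apply_moves(
  plan=[
    {"grip": 0,"offset": [0,0,0],"spin": 0},
    {"grip": 0,"offset": [0,0,0],"spin": 0},
    {"grip": 0,"offset": [0,0,0],"spin": 0},
    {"grip": 0,"offset": [0,0,0],"spin": 0},
    {"grip": 0,"offset": [0,0,0],"spin": 0},
  ],
)

```text
time_s: 5.15
tcp_pos: [0.399, -0.296, 0.0611]
ee_rot: [[-0.983, 0.184, -0.0], [0.184, 0.983, 0.0], [0.0, 0.0, -1.0]]
wrist_force: [0.0, 0.1, -0.3]
gripper_width: 0.223
gripper_force: 30.0
```

Gripped at 30 N on a 19 mm opening. Lift.

>>> apply_moves(
  plan=[
    {"grip": 0,"offset": [0,0,-1],"spin": 0},
    {"grip": 0,"offset": [0,0,-4],"spin": 0},
    {"grip": 0,"offset": [0,0,-8],"spin": 0},
    {"grip": 0,"offset": [0,0,-9],"spin": 0},
    {"grip": 0,"offset": [0,0,-9],"spin": 0},
  ],
)

```text
time_s: 5.65
tcp_pos: [0.3998, -0.2962, 0.1531]
ee_rot: [[-0.983, 0.184, 0.004], [0.184, 0.983, -0.001], [-0.004, -0.0, -1.0]]
wrist_force: [-0.4, 0.4, -1.8]
gripper_width: 0.225
gripper_force: 30.0
```

```bash
python3 - <<'E'
from h import *
from station import r
s=r.sense();print(s['time_s'],s['tcp_pos'],s['gripper_width'],s['gripper_force'],s['wrist_force'])
y=np.radians(1.2);A=np.array([[np.cos(y),-np.sin(y)],[np.sin(y),np.cos(y)]])
for x,z in((-140,96),(-140,13)):
    p=A@[x-105,-3]+[617.5,33];print(p,goto(s,[p[0]/1e3,p[1]/1e3,(z+55)/1e3],180+1.2+.3))
E
```

```text
5.65 [ 0.3997989  -0.29616379  0.15311896] 0.22533219821898146 29.975969223305583 [-0.43102767  0.35039271 -1.78691855]
[372.61655981  24.86976508] (array([ 8.59, 31.05,  0.16]), -0.212)
[372.61655981  24.86976508] (array([ 8.63, 31.06,  8.46]), -0.212)
```

>>> apply_moves(
  plan=[
    {"grip": 0,"offset": [0.8,3,0],"spin": 0},
    {"grip": 0,"offset": [2.1,7.5,0],"spin": 0},
    {"grip": 0,"offset": [3.3,12,0],"spin": 0},
    {"grip": 0,"offset": [4.6,16.5,0],"spin": 0},
    {"grip": 0,"offset": [5.8,21,0],"spin": 0},
  ],
)

```text
time_s: 6.15
tcp_pos: [0.3786, -0.0775, 0.1496]
ee_rot: [[-0.983, 0.185, -0.004], [0.185, 0.983, -0.0], [0.004, -0.001, -1.0]]
wrist_force: [1.6, 0.8, -0.9]
gripper_width: 0.225
gripper_force: 30.0
```

>>> apply_moves(
  plan=[
    {"grip": 0,"offset": [1.2,4,0],"spin": -0.05},
    {"grip": 0,"offset": [2.3,8,0],"spin": -0.12},
    {"grip": 0,"offset": [2.8,10.1,0],"spin": -0.212},
    {"grip": 0,"offset": [2.8,10.1,0],"spin": -0.212},
    {"grip": 0,"offset": [2.8,10.1,0],"spin": -0.212},
  ],
)

```text
time_s: 6.65
tcp_pos: [0.3706, 0.0254, 0.15]
ee_rot: [[-1.0, -0.027, -0.003], [-0.027, 1.0, -0.001], [0.003, -0.001, -1.0]]
wrist_force: [0.2, -0.2, -1.2]
gripper_width: 0.226
gripper_force: 30.0
```

```bash
python3 - <<'E'
from h import *
from station import r
s=r.sense();print(s['time_s'],s['tcp_pos'],s['gripper_width'])
c=r.capture('top');pickle.dump(c,open('top2.pkl','wb'));d=r.capture('side')
cv2.imwrite('pics/s2.png',np.hstack([cv2.resize(c['img'][75:225,190:290],(400,600),interpolation=3),cv2.resize(d['img'][120:240,140:220],(400,600),interpolation=3)]))
y=np.radians(1.2);A=np.array([[np.cos(y),-np.sin(y)],[np.sin(y),np.cos(y)]])
for x,z in((-140,13),):
    p=A@[x-105,-3]+[617.5,33];print(p,goto(s,[p[0]/1e3,p[1]/1e3,(z+55)/1e3],180+1.2+.3))
E
```

```text
6.65 [0.37059005 0.02537104 0.15002511] 0.22582770528358118
[372.61655981  24.86976508] (array([-0.23, -0.05,  8.2 ]), 0.001)
```

View pics/s2.png

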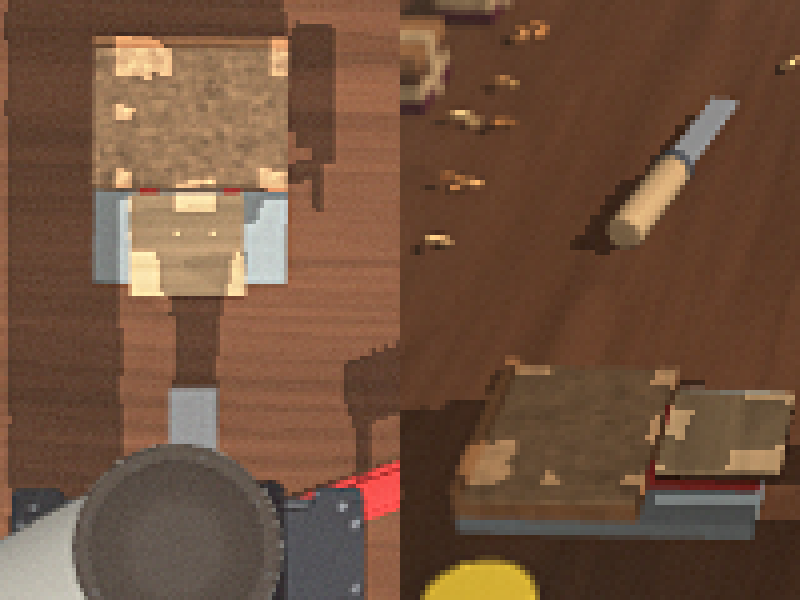

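The lifter is held level with its tip at crop (194,388), lined up with the tile (128–245, 190–296). The red look-alike lies to the right of the gripper. I check the tip line and the clearance.

```bash
python3 - <<'E'
from h import *
c=pickle.load(open('top2.pkl','rb'))
print(ray(c,[[232.25,180],[244.75,180],[238.5,172]],.0975).round(4))
c=pickle.load(open('top.pkl','rb'));hsv=cv2.cvtColor(c['img'],cv2.COLOR_BGR2HSV).astype(int);X=cloud(c)
m=((hsv[...,0]<8)|(hsv[...,0]>172))&(hsv[...,1]>170);m[:180]=0;m[230:]=0;m[:,330:]=0;m[:,240:245]=0
P=X[m];P=P[(P[:,2]<.1)];h=P[P[:,2]>.03];print(P.min(0),P.max(0),len(h));print(h[np.argsort(h[:,1])[[5,-5]]] if len(h) else '')
E
```

```text
[[0.4549 0.0397 0.0975]
 [0.4556 0.0087 0.0975]
 [0.4752 0.0247 0.0975]]
[ 0.37844006 -0.16554818 -0.00450572] [ 0.45424731 -0.01756214  0.06995796] 232
[[ 0.43416863 -0.15920041  0.0623782 ]
 [ 0.41928618 -0.07927026  0.06811355]]
```

The red bar stays at y < −0.079, so it is clear. The blade tip is at y ≈ 24.7 mm and needs about +4 mm. I descend in front of the channel.

>>> apply_moves(
  plan=[
    {"grip": 0,"offset": [0,0.4,2],"spin": 0},
    {"grip": 0,"offset": [0,0.4,5],"spin": 0},
    {"grip": 0,"offset": [0,0.4,7.5],"spin": 0},
    {"grip": 0,"offset": [0,0.4,8.2],"spin": 0},
    {"grip": 0,"offset": [0,0.4,8.2],"spin": 0},
  ],
)

```text
time_s: 7.25
tcp_pos: [0.3711, 0.0285, 0.0684]
ee_rot: [[-1.0, -0.025, -0.003], [-0.025, 1.0, -0.002], [0.003, -0.002, -1.0]]
wrist_force: [-0.6, 0.8, -1.5]
gripper_width: 0.228
gripper_force: 30.0
```

>>> apply_moves(
  plan=[
    {"grip": 0,"offset": [-2,0,0],"spin": 0},
    {"grip": 0,"offset": [-4,0,0],"spin": 0},
    {"grip": 0,"offset": [-5.5,0,0],"spin": 0},
    {"grip": 0,"offset": [-6,0,0],"spin": 0},
    {"grip": 0,"offset": [-6,0,0],"spin": 0},
  ],
)

```text
time_s: 7.75
tcp_pos: [0.4324, 0.0311, 0.0699]
ee_rot: [[-1.0, -0.026, 0.002], [-0.026, 1.0, 0.001], [-0.002, 0.001, -1.0]]
wrist_force: [-0.7, -0.2, -1.4]
gripper_width: 0.226
gripper_force: 30.0
```

```bash
python3 - <<'E'
from h import *
from station import r
s=r.sense();print(s['time_s'],s['tcp_pos'],s['wrist_force'],s['ee_rot'])
c=r.capture('top');d=r.capture('side');pickle.dump(c,open('top3.pkl','wb'))
cv2.imwrite('pics/s3.png',np.hstack([cv2.resize(c['img'][110:185,205:272],(402,450),interpolation=3),cv2.resize(d['img'][180:240,180:240],(390,450),interpolation=3)]))
E
```

```text
7.75 [0.43242041 0.03111593 0.06992078] [-0.70735907 -0.20325199 -1.42759408] [[-9.99669681e-01 -2.56506189e-02  1.60486057e-03]
 [-2.56494515e-02  9.99670722e-01  7.43800861e-04]
 [-1.62341107e-03  7.02391376e-04 -9.99998436e-01]]
```

View pics/s3.png

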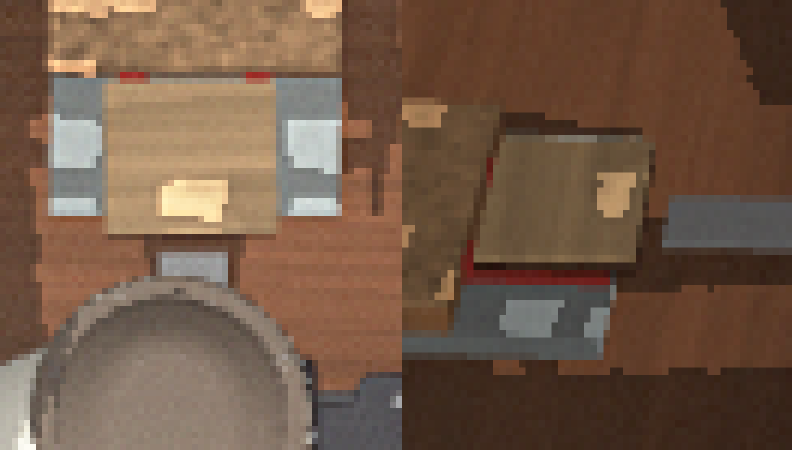

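The blade (157–232 in the crop) sits between the battens (147–246), with its tip just short of the tile's near edge. I slide it in 3 cm, slightly lower.

>>> apply_moves(
  plan=[
    {"grip": 0,"offset": [0,0,0.15],"spin": 0},
    {"grip": 0,"offset": [-1,0,0.15],"spin": 0},
    {"grip": 0,"offset": [-2,0,0.15],"spin": 0},
    {"grip": 0,"offset": [-2.8,0,0.15],"spin": 0},
    {"grip": 0,"offset": [-2.9,0,0.15],"spin": 0},
  ],
)

```text
time_s: 8.35
tcp_pos: [0.4623, 0.0323, 0.0677]
ee_rot: [[-1.0, -0.027, 0.001], [-0.027, 1.0, 0.0], [-0.001, 0.0, -1.0]]
wrist_force: [-0.3, 0.2, -1.7]
gripper_width: 0.23
gripper_force: 30.0
```

```bash
python3 - <<'E'
from h import *
from station import r
s=r.sense();p=s['tcp_pos'];print(s['time_s'],p,s['wrist_force'])
# arc of blade-tip top edge about pivot (617.5,z20), radius d; shift in tool axes cm
d=50.;x0,z0=p[0]*1e3+105,p[2]*1e3-55+2.5;print(x0,z0)
for a in (0,10,20,30,40,50,60,70,80,90,100):
    t=np.radians(a);X=617.5-d*np.cos(t);Z=20+d*np.sin(t);print(a,-round((X-x0)/10,2),-round((Z-z0)/10,2))
E
```

```text
8.35 [0.46233315 0.03228833 0.06768776] [-0.29950328  0.21046615 -1.65747103]
567.3331501668713 15.187762530059658
0 -0.02 -0.48
10 -0.09 -1.35
20 -0.32 -2.19
30 -0.69 -2.98
40 -1.19 -3.7
50 -1.8 -4.31
60 -2.52 -4.81
70 -3.31 -5.18
80 -4.15 -5.41
90 -5.02 -5.48
100 -5.88 -5.41
```

>>> apply_moves(
  plan=[
    {"grip": 0,"offset": [0,0,-0.5],"spin": 0},
    {"grip": 0,"offset": [-0.05,0,-1.0],"spin": 0},
    {"grip": 0,"offset": [-0.15,0,-1.6],"spin": 0},
    {"grip": 0,"offset": [-0.3,0,-2.2],"spin": 0},
    {"grip": 0,"offset": [-0.5,0,-2.6],"spin": 0},
  ],
)

```text
time_s: 8.85
tcp_pos: [0.4658, 0.0322, 0.0946]
ee_rot: [[-1.0, -0.027, 0.001], [-0.027, 1.0, 0.0], [-0.001, 0.0, -1.0]]
wrist_force: [0.6, -0.7, -1.9]
gripper_width: 0.229
gripper_force: 30.0
```

```bash
python3 - <<'E'
from h import *
from station import r
s=r.sense();print(s['time_s'],s['tcp_pos'],s['wrist_force'])
c=r.capture('top');d=r.capture('side')
cv2.imwrite('pics/s4.png',np.hstack([cv2.resize(c['img'][90:185,200:275],(356,450),interpolation=3),cv2.resize(d['img'][165:240,160:235],(440,450),interpolation=3)]))
E
```

```text
8.85 [0.46582327 0.03217163 0.09456248] [ 0.6250443  -0.67644008 -1.87021961]
```

View pics/s4.png

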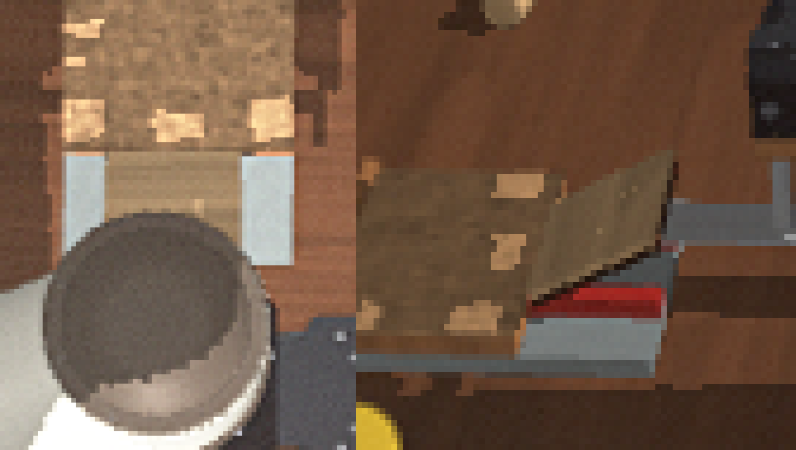

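The tile is pivoting against the step, tilted about 27° on the blade (right crop, near edge at (672,155), far edge at (530,300)). I continue along the arc.

>>> apply_moves(
  plan=[
    {"grip": 0,"offset": [-0.35,0,-0.6],"spin": 0},
    {"grip": 0,"offset": [-0.75,0,-1.1],"spin": 0},
    {"grip": 0,"offset": [-1.35,0,-1.7],"spin": 0},
    {"grip": 0,"offset": [-2.0,0,-2.15],"spin": 0},
    {"grip": 0,"offset": [-2.4,0,-2.4],"spin": 0},
  ],
)

```text
time_s: 9.45
tcp_pos: [0.4908, 0.0329, 0.1184]
ee_rot: [[-1.0, -0.027, 0.002], [-0.027, 1.0, 0.0], [-0.002, 0.0, -1.0]]
wrist_force: [-0.6, 0.6, -2.0]
gripper_width: 0.224
gripper_force: 30.0
```

>>> apply_moves(
  plan=[
    {"grip": 0,"offset": [-0.5,0,-0.2],"spin": 0},
    {"grip": 0,"offset": [-1.0,0,-0.35],"spin": 0},
    {"grip": 0,"offset": [-1.5,0,-0.45],"spin": 0},
    {"grip": 0,"offset": [-2.0,0,-0.5],"spin": 0},
    {"grip": 0,"offset": [-2.5,0,-0.5],"spin": 0},
  ],
)

```text
time_s: 9.95
tcp_pos: [0.515, 0.0334, 0.1226]
ee_rot: [[-1.0, -0.027, -0.0], [-0.027, 1.0, -0.0], [0.0, -0.0, -1.0]]
wrist_force: [-1.2, -0.3, -2.2]
gripper_width: 0.226
gripper_force: 30.0
```

```bash
python3 - <<'E'
from h import *
from station import r
s=r.sense();print(s['time_s'],s['tcp_pos'],s['wrist_force'])
c=r.capture('top');d=r.capture('side')
cv2.imwrite('pics/s5.png',np.hstack([cv2.resize(c['img'][75:170,200:275],(356,450),interpolation=3),cv2.resize(d['img'][165:240,140:215],(440,450),interpolation=3)]))
E
```

```text
9.95 [0.51499957 0.03339763 0.12257677] [-1.23439337 -0.25394863 -2.24521585]
```

View pics/s5.png

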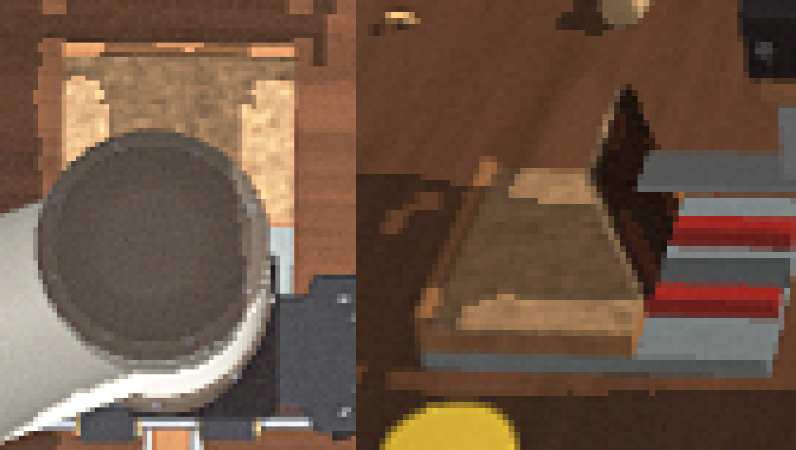

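The tile stands nearly upright against the step, its dark face on the blade tip (right crop, (640,160)). I push it on gently until it falls over.

>>> apply_moves(
  plan=[
    {"grip": 0,"offset": [-0.5,0,0],"spin": 0},
    {"grip": 0,"offset": [-1.0,0,0.1],"spin": 0},
    {"grip": 0,"offset": [-1.5,0,0.1],"spin": 0},
    {"grip": 0,"offset": [-1.8,0,0.1],"spin": 0},
    {"grip": 0,"offset": [-1.8,0,0.1],"spin": 0},
  ],
)

```text
time_s: 10.55
tcp_pos: [0.5331, 0.0339, 0.1216]
ee_rot: [[-1.0, -0.027, 0.0], [-0.027, 1.0, 0.0], [-0.0, 0.0, -1.0]]
wrist_force: [0.3, -1.4, -2.3]
gripper_width: 0.226
gripper_force: 30.0
```

```bash
python3 - <<'E'
from h import *
from station import r
s=r.sense();print(s['time_s'],s['tcp_pos'],s['wrist_force'])
d=r.capture('side')
cv2.imwrite('pics/s6.png',cv2.resize(d['img'][165:240,140:215],(440,450),interpolation=3))
E
```

```text
10.55 [0.53305127 0.03391838 0.12155939] [ 0.27705641 -1.39079436 -2.34858022]
```

View pics/s6.png

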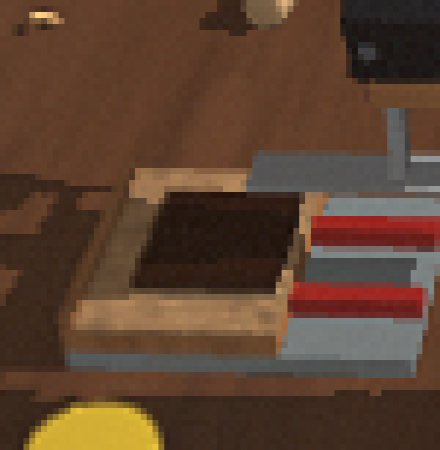

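The tile lies flat on the cork, dark side up (crop (220,245)). Now I retreat and carry the lifter back.

>>> apply_moves(
  plan=[
    {"grip": 0,"offset": [1,0,-2],"spin": 0},
    {"grip": 0,"offset": [5,0,-3.3],"spin": 0},
    {"grip": 0,"offset": [9.5,0,-3.3],"spin": 0},
    {"grip": 0,"offset": [14,0,-3.3],"spin": 0},
    {"grip": 0,"offset": [15,-2,-3.3],"spin": 0},
  ],
)

```text
time_s: 11.1
tcp_pos: [0.3781, 0.0095, 0.1542]
ee_rot: [[-1.0, -0.03, -0.003], [-0.03, 1.0, 0.0], [0.003, 0.0, -1.0]]
wrist_force: [0.7, -0.5, -2.1]
gripper_width: 0.227
gripper_force: 30.0
```

>>> apply_moves(
  plan=[
    {"grip": 0,"offset": [0,-4.5,0],"spin": 0.05},
    {"grip": 0,"offset": [-0.5,-9,0],"spin": 0.1},
    {"grip": 0,"offset": [-1,-13.5,0],"spin": 0.15},
    {"grip": 0,"offset": [-1.5,-18,0],"spin": 0.2},
    {"grip": 0,"offset": [-2,-22,0],"spin": 0.212},
  ],
)

```text
time_s: 11.6
tcp_pos: [0.4088, -0.2116, 0.1549]
ee_rot: [[-0.983, 0.186, 0.001], [0.186, 0.983, -0.0], [-0.001, 0.0, -1.0]]
wrist_force: [-0.1, 0.1, -1.3]
gripper_width: 0.226
gripper_force: 30.0
```

>>> apply_moves(
  plan=[
    {"grip": 0,"offset": [0,-4,0],"spin": 0},
    {"grip": 0,"offset": [0,-6,0],"spin": 0},
    {"grip": 0,"offset": [0,-6,0],"spin": 0},
    {"grip": 0,"offset": [0,-6,0],"spin": 0},
  ],
)

```text
time_s: 12.0
tcp_pos: [0.3975, -0.2685, 0.1545]
ee_rot: [[-0.983, 0.185, -0.0], [0.185, 0.983, 0.0], [0.001, 0.0, -1.0]]
wrist_force: [-0.3, 0.4, -2.7]
gripper_width: 0.228
gripper_force: 30.0
```

```bash
python3 - <<'E'
from h import *
from station import r
s=r.sense();print(s['time_s'],s['tcp_pos'],s['gripper_width'],goto(s,[.405,-.292,.0615],169.8))
c=r.capture('top');hsv=cv2.cvtColor(c['img'],cv2.COLOR_BGR2HSV).astype(int)
m=(hsv[...,2]<70);m[:,:205]=0;m[:,270:]=0;m[:84]=0;m[130:]=0;print(rect(c,m,.032))
X=cloud(c)
print(np.round(np.median(X[95:115,230:248,2]),4))
E
```

```text
12.0 [ 0.39748436 -0.26850753  0.15450431] 0.22797897365667044 (array([-1.18, -2.17,  9.3 ]), -0.009)
(656.2530517578125, 67.07686614990234, 67.68983459472656, 7.985716819763184, 1.5488404035568237, 67)
0.0322
```

>>> apply_moves(
  plan=[
    {"grip": 0,"offset": [-1.2,-2.2,1],"spin": -0.009},
    {"grip": 0,"offset": [-1.2,-2.2,4],"spin": -0.009},
    {"grip": 0,"offset": [-1.2,-2.2,7],"spin": -0.009},
    {"grip": 0,"offset": [-1.2,-2.2,8.7],"spin": -0.009},
    {"grip": 0,"offset": [-1.2,-2.2,9],"spin": -0.009},
  ],
)

```text
time_s: 12.55
tcp_pos: [0.4046, -0.2907, 0.0628]
ee_rot: [[-0.985, 0.174, -0.005], [0.174, 0.985, 0.002], [0.005, 0.001, -1.0]]
wrist_force: [0.7, 0.4, -0.7]
gripper_width: 0.225
gripper_force: 30.0
```

>>> apply_moves(
  plan=[
    {"grip": 0,"offset": [0,0,0.1],"spin": 0},
    {"grip": 0,"offset": [0,0,0.2],"spin": 0},
    {"grip": 0,"offset": [0,0,0.3],"spin": 0},
    {"grip": 0,"offset": [0,0,0.3],"spin": 0},
    {"grip": 0,"offset": [0,0,0.3],"spin": 0},
  ],
)

```text
time_s: 13.05
tcp_pos: [0.406, -0.2924, 0.0622]
ee_rot: [[-0.985, 0.175, 0.001], [0.175, 0.985, -0.0], [-0.001, -0.0, -1.0]]
wrist_force: [-0.3, 0.2, -0.9]
gripper_width: 0.226
gripper_force: 30.0
```

>>> apply_moves(
  plan=[
    {"grip": 0,"offset": [0,0,0.1],"spin": 0},
    {"grip": 0,"offset": [0,0,0.1],"spin": 0},
    {"grip": 1,"offset": [0,0,0.1],"spin": 0},
    {"grip": 1,"offset": [0,0,0.1],"spin": 0},
    {"grip": 1,"offset": [0,0,0.1],"spin": 0},
  ],
)

```text
time_s: 13.55
tcp_pos: [0.4059, -0.2924, 0.0607]
ee_rot: [[-0.985, 0.175, 0.0], [0.175, 0.985, -0.0], [-0.0, -0.0, -1.0]]
wrist_force: [-0.3, -0.6, 0.6]
gripper_width: 0.416
gripper_force: 0.0
```

>>> apply_moves(
  plan=[
    {"grip": 1,"offset": [0,0,0],"spin": 0},
    {"grip": 1,"offset": [0,0,0],"spin": 0},
    {"grip": 1,"offset": [0,0,0],"spin": 0},
    {"grip": 1,"offset": [0,0,0],"spin": 0},
    {"grip": 1,"offset": [0,0,0],"spin": 0},
  ],
)

```text
time_s: 14.05
tcp_pos: [0.4057, -0.2923, 0.0606]
ee_rot: [[-0.985, 0.175, -0.0], [0.175, 0.985, 0.0], [0.0, 0.0, -1.0]]
wrist_force: [-0.8, -0.4, -0.5]
gripper_width: 0.87
gripper_force: 0.0
```

>>> apply_moves(
  plan=[
    {"grip": 1,"offset": [0,0,-2],"spin": 0},
    {"grip": 1,"offset": [0,0,-5],"spin": 0},
    {"grip": 1,"offset": [0,0,-10],"spin": 0},
    {"grip": 1,"offset": [4,0,-12],"spin": 0},
    {"grip": 1,"offset": [6,0,-12],"spin": 0},
  ],
)

```text
time_s: 14.55
tcp_pos: [0.3466, -0.282, 0.1838]
ee_rot: [[-0.985, 0.175, 0.006], [0.175, 0.985, -0.002], [-0.006, -0.001, -1.0]]
wrist_force: [0.5, 0.6, -0.6]
gripper_width: 0.998
gripper_force: 0.0
```

>>> apply_moves(
  plan=[
    {"grip": 1,"offset": [4,-3,0],"spin": 0},
    {"grip": 1,"offset": [4,-8,0],"spin": 0},
    {"grip": 1,"offset": [4,-12,0],"spin": 0},
    {"grip": 1,"offset": [4,-16,0],"spin": 0},
    {"grip": 1,"offset": [4,-16,0],"spin": 0},
  ],
)

```text
time_s: 15.05
tcp_pos: [0.2786, -0.436, 0.1803]
ee_rot: [[-0.984, 0.18, 0.0], [0.18, 0.984, -0.001], [-0.0, -0.001, -1.0]]
wrist_force: [-0.0, 1.0, -0.5]
gripper_width: 0.999
gripper_force: 0.0
```

```bash
python3 - <<'E'
from h import *
from station import r
s=r.sense();print(s['time_s'],s['tcp_pos'],s['gripper_width'])
c=r.capture('top');hsv=cv2.cvtColor(c['img'],cv2.COLOR_BGR2HSV).astype(int);X=cloud(c);S=hsv[...,1]
uu,vv=np.meshgrid(np.arange(512),np.arange(384));box=(uu>325)&(uu<390)&(vv>145)&(vv<240)
b=box&(X[...,2]>.05)&(X[...,2]<.09);print('bar',np.round(rect(c,b,.07),1),np.median(X[...,2][b]))
print('blade',np.round(rect(c,box&(S<60)&(X[...,2]<.03),.0085),1))
m=(hsv[...,2]<75)&(uu>205)&(uu<270)&(vv>80)&(vv<130);print('tile',np.round(rect(c,m,.032),1))
c0=pickle.load(open('top.pkl','rb'));D=cv2.absdiff(c['img'],c0['img']).max(2)
for n,(u,v) in dict(chisel=(365,104),jar=(147,106),blank=(150,195)).items(): print(n,np.median(D[v-12:v+12,u-15:u+15]))
cv2.imwrite('pics/end.png',c['img'])
E
```

```text
15.05 [ 0.27861701 -0.43600669  0.18033648] 0.9990923083263555
bar [ 406.3 -292.3   90.1   23.9  -10.5  324. ] 0.06955777306775454
blade [ 436.6 -299.   151.9   33.   -10.4  490. ]
tile [657.   41.8  67.8  58.6   1.5 541. ]
chisel 6.0
jar 4.0
blank 5.0
```

The lifter is back within about 4 mm of the mat's centre. The tile is flat at about 39 mm past the step, and the bystanders have not moved. I hand it in.

```bash
python3 -c "
from station import r
print(r.finish_job())"
```

```text
the job is handed in; nothing more can be done
None
```

I handed the job in at about 15 s; no verdict came back. By the last camera check the tile lies flat, dark side up on the cork, and the lifter is on its mat, released. The blank, jar and chisel had not moved.

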